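# Pedal wrench back on its two-post cradle

## Robot

A 6-joint arm with a two-finger parallel gripper is mounted at the origin on the work surface. World frame = base frame: x ahead of the robot, y to its left, z up, the work surface at z = 0. Lengths are in m, angles in rad, forces in N, time in s.
With the tool pointing down it reaches from about 0.375 to 0.9 m from the base axis. Payload 3.1 kg.
Tool frame: the origin (TCP) lies between the finger pads; the fingertips stand 8 mm ahead of it and the grasp point (between the pads) lies 11 mm behind it; z points along the fingers, y is the line along which they close (so a half turn about z gives the same grasp; the last joint's range is limited). The gripper opens to 85 mm and grips with 20 to 120 N. Pads are 22 mm wide; open, the fingers measure 114 mm over their backs; the gripper's body (76 mm by 85 mm) begins 54 mm behind the grasp point. The pads swing forward as they close: fully open they stand 13 mm farther back than shut.
Start: joints at [1.127, 0.527, 1.433, -0, 1.181, -0.178], TCP at [0.164, 0.603, 0.239] pointing down, gripper open.
Joint ranges: [-3.08, 3.08], [-0.75, 2.2], [0.22, 2.44], [-1.43, 4.57], [0, 2.65], [-2.85, 2.85]. Speed limits (rad/s): [2.79, 2.79, 3.14, 3.14, 3.14, 3.14].

## Interface

Orientations are given as a unit quaternion [x, y, z, w].
In Python, from station import readout, cams, sign_off gives the robot as it stands.
- The arm moves only by the tool send_rows, never from a script. Its argument "commands" is text: rows parted by semicolons, each of 5 numbers parted by spaces: the finger opening in mm, from 0 to 85.4, then the shift along the tool's x, y, z each as a share of 0.02 m, from -1 to 1, then the turn about the tool's z as a share of 4 degrees, from -1 to 1. In form: grip dx dy dz spin; .... A call has 1 to 20 rows; each row shifts and turns the commanded pose from where the row before left it, along the tool's axes as they then stand; what a row does not reach is not made up. A row lasts 1/12 s, in which the tool goes at most 41.7 mm and 7.16 degrees, less where a joint would pass 70% of its speed; a pose out of reach is approached as far as the arm can. A call with a number of a shift or a turn outside -1 to 1 is refused whole. A call with a gripper value outside its range is refused whole. The fingers move at their own pace and stop on an object; "grip_force" is the grip in N (left out, the last holds). Time passes only in rows, so rows that do not move let the fingers close. It gives the time, the measured TCP pose, the force, the opening and the grip force at its end, in the units of the state.
- readout.sense(): the state, without advancing time (a new reading comes with each control period).
- cams.snapshot(name): name is "side" or "top" or "wrist"; returns a dict with "pixels" (400x640x3 uint8, red, green, blue), "intrinsics" (3x3 intrinsics, pixels), "dist" ([k1, k2, p1, p2, k3] as OpenCV has them; the pictures are not rectified), "eye" and "rotation" of the camera in the world. Camera axes: x right, y down, z forward; pixel columns grow to the right and rows downward; lengths in m; the calibration is good to about 2 mm. A picture is of the moment at which its call begins. There is no depth.
- sign_off(): hands the job in; it is judged then, once.
The state is a dict: "t": time; "q": joint angles; "qd": joint speeds; "tau": joint torques, N m; "tcp_pos": TCP position; "tool_rot": TCP orientation; "force": force on the tool from outside, world axes, zero at the start; "ft_torque": the same for the moment, N m; "finger_gap": opening from 0.0 (shut) to 1.0 (fully open); "gripper_force": force on a finger pad.
Only numpy, scipy, OpenCV 4.12 (cv2) and the standard library are available. Lean on these libraries where they do the work, as an engineer would, in place of code of your own. Each camera call takes 0.05 s, during which the arm holds its last target. There are 200 camera calls.

## Task

Put the long stainless steel pedal wrench back on its raised wooden stand: lay it level across both posts, between their orange lips and roughly centred along its length, either end first. Set it down rather than dropping it, let go, and leave the short steel spanner where it lies.

Things in the scene. Friction and masses are not known exactly. Their poses are not given: they have to be found in the camera images.
- pedal_wrench_mid (a point): The long stainless steel pedal wrench, lying flat on the ledge: 280 mm long, handle 22 mm wide and 14 mm thick, flat open jaw at one end 36 mm long, 40 mm wide, 10 mm thick; 0.24 to 0.48 kg. This point is the middle of its length, half-way up (7 mm above the ledge), and its balance point. x runs along the handle to the jaw, y across, z up. Grasp it here across the handle's width.
- stand: The wooden stand, fixed to the ledge: dark base plate 180 x 70 x 14 mm with two posts centred at x = +70 and -70 mm, each 20 mm thick in x, 62 mm wide in y, with a flat black rubber top 80 mm above the ledge and at each y end an orange lip 8 mm wide and 10 mm high, leaving 46 mm free between lips. Origin: centre of its underside; x from post to post, z up.
- cradle (a point): Point midway between the stand's two posts, at the height of their rubber tops (80 mm above the ledge), with the stand's axes: x from post to post, z up. Below it is free space, 120 mm long between the posts, down to the base plate. The wrench belongs along x, its middle 7 mm above this point.
- short_spanner_mid (a point): A bystander: a short steel open-ended spanner, 150 mm long, 14 mm wide, 8 mm thick, jaw 30 mm wide, lying flat on the ledge. This point is its middle, half-way up. x runs along it to the jaw, z up. Not to be moved.
Things that resemble listed ones, but are neither listed nor needed, are in the scene too. What is meant by the stand is not blue, green or purple, and is the smaller of those in its own colour.

How it is judged:
By the outcome, as a careful person would: the job done as asked, in the order asked, and still so for the second after the job is handed in, with the robot touching nothing.
It also fails if it takes over 38 s, if anything falls off the work surface, if the arm or the gripper's body presses on something with over 40 N, if the wrist force passes 120 N, or if a joint passes its speed limit or range.

## Working session

There is one attempt and no reset: what is moved stays moved. The work goes in short steps, Python scripts to look and compute and a tool call to move; the robot and the scene stay as the last step left them, time stands still between calls to the robot, and variables do not carry over. Pictures are saved under pics/ and viewed, at most 10 in all, crops included, and the job is handed in when it is done.

Besides the shell and the picture viewer there is one more tool, called after "Emit:" in YAML: its name, and indented under it one key for each argument. send_rows: Moves the arm, as the interface text tells. Its arguments: {"type":"object","properties":{"commands":{"type":"string"},"grip_force":{"type":"number"}},"required":["commands"]}

```bash
mkdir -p pics; cat > h.py <<'E'
import numpy as np, cv2
from station import readout, cams, sign_off
def snap(n,f):
    s=cams.snapshot(n); cv2.imwrite('pics/'+f+'.png',s['pixels'][:,:,::-1]); np.savez('pics/'+f+'.npz',**{k:np.array(v) for k,v in s.items()}); return s
def load(f): return dict(np.load('pics/'+f+'.npz'))
def ray(s,uv):
    K=np.array(s['intrinsics'],float);d=np.array(s['dist'],float)
    p=cv2.undistortPoints(np.array(uv,float).reshape(-1,1,2),K,d).reshape(-1,2)
    R=np.array(s['rotation']); 
    return np.c_[p,np.ones(len(p))]@R.T
def plane(s,uv,z):
    r=ray(s,uv);e=np.array(s['eye']); return e+r*((z-e[2])/r[:,2])[:,None]
E
python3 - <<'E'
from h import *
for n in ['top','side']:
    s=snap(n,n+'1'); print(n,s['eye'],np.round(s['rotation'],3).tolist())
print(readout.sense())
E
```

```text
top [0.28539945 0.0635356  1.37939025] [-0.698, 0.714, -0.031, 0.039]
side [ 0.26116377 -1.12720724  1.06447237] [0.9, -0.062, 0.021, -0.431]
{'t': 0.1, 'q': array([ 1.12749380e+00,  5.28388904e-01,  1.43374140e+00,  4.78153833e-07,
        1.18144086e+00, -1.78511096e-01]), 'qd': array([-0.00080872, -0.00189568, -0.00288222, -0.00011499,  0.00069772,
       -0.00017875]), 'tau': array([-1.45358490e-04, -4.43303418e+01, -1.78584981e+01, -2.28305253e-04,
        3.88798333e-03, -1.96461923e-05]), 'tcp_pos': array([0.16327459, 0.60265208, 0.23843225]), 'tool_rot': array([ 1.32009292e-01,  9.91247985e-01, -9.41757186e-04, -3.02844853e-04]), 'force': array([ 0.70358962,  0.77821645, -0.21854018]), 'ft_torque': array([ 0.01490639,  0.03612378, -0.02387067]), 'gripper_force': 0.0, 'finger_gap': 1.0027626863300827}
```

Rotation is a quaternion; the helper needs fixing.

```bash
sed -i "s/R=np.array(s\['rotation'\]);/R=Rotation.from_quat(s['rotation']).as_matrix()/; 1a from scipy.spatial.transform import Rotation" h.py; python3 -c "import h;print(h.plane(h.load('top1'),[[320,200],[0,0],[639,399]],0))"
```

```text
[[ 0.42796277  0.06540827  0.        ]
 [ 1.22292991  1.2654592   0.        ]
 [-0.27154948 -0.99737926  0.        ]]
```

View pics/top1.png

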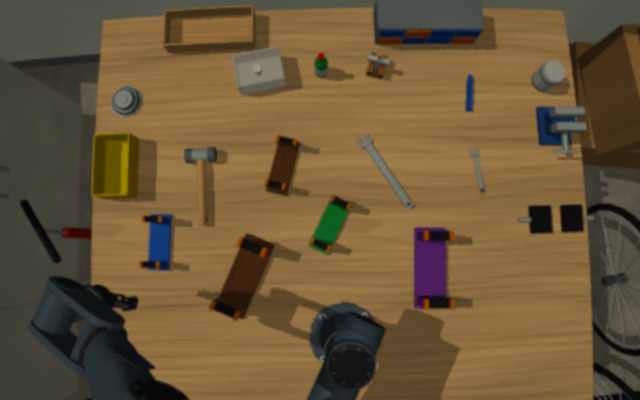

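View pics/side1.png

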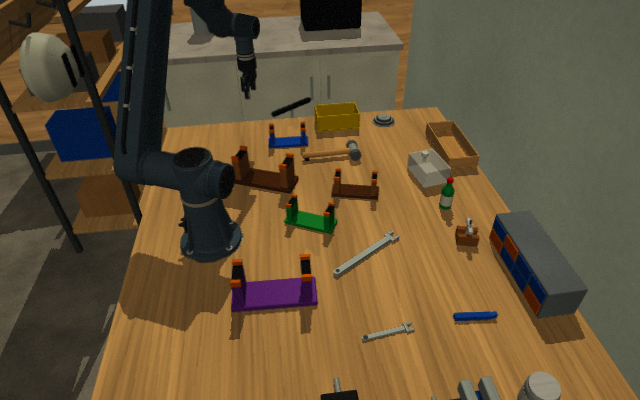

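Candidate stands in the top view are blue (158,242), green (330,224), purple (432,268), large brown (243,277) and small brown (282,165). The small brown one fits, since it isn't an excluded colour and is the smaller of the two browns. The long wrench is at (385,170) and the short spanner at (478,170). I'll confirm with one crop and measure.

```bash
python3 - <<'E'
from h import *
s=load('top1');im=s['pixels'];hsv=cv2.cvtColor(im,cv2.COLOR_RGB2HSV)
cv2.imwrite('pics/crop1.png',cv2.resize(im[110:230,250:430,::-1],None,fx=4,fy=4,interpolation=cv2.INTER_CUBIC))
def blobs(m,x0,y0,x1,y1,amin):
    w=np.zeros(m.shape,np.uint8);w[y0:y1,x0:x1]=m[y0:y1,x0:x1]
    n,l,st,c=cv2.connectedComponentsWithStats(w);return [(c[i],st[i,4],l==i) for i in range(1,n) if st[i,4]>=amin]
o=cv2.inRange(hsv,(3,190,140),(14,255,255))
for c,a,_ in blobs(o,255,125,320,205,3): print('lip',c.round(1),a,plane(s,[c],.09).round(4))
g=cv2.inRange(hsv,(0,0,70),(180,70,255))
for box in [(345,125,425,215),(465,140,490,200)]:
  for c,a,m in blobs(g,*box,40):
    p=np.argwhere(m)[:,::-1].astype(np.float32); P=plane(s,p,.012)[:,:2].astype(np.float32)
    r=cv2.minAreaRect(P); print('w',c.round(1),a,r, cv2.boxPoints(r).round(3).tolist())
E
```

```text
lip [276.8 136.7] 6 [[0.6152 0.192  0.09  ]]
lip [265.3 180.8] 6 [[0.4803 0.2281 0.09  ]]
w [384.9 170.1] 634 ((0.5123268365859985, -0.1438620239496231), (0.27688902616500854, 0.03981683403253555), 31.18539810180664) [[0.3840000033378601, -0.19900000095367432], [0.40400001406669617, -0.2329999953508377], [0.640999972820282, -0.08900000154972076], [0.6200000047683716, -0.054999999701976776]]
w [477.4 167.8] 192 ((0.5152671933174133, -0.4414057731628418), (0.13114599883556366, 0.027981378138065338), 4.459362983703613) [[0.4490000009536743, -0.43299999833106995], [0.45100000500679016, -0.46000000834465027], [0.5820000171661377, -0.44999998807907104], [0.5799999833106995, -0.421999990940094]]
```

View pics/crop1.png

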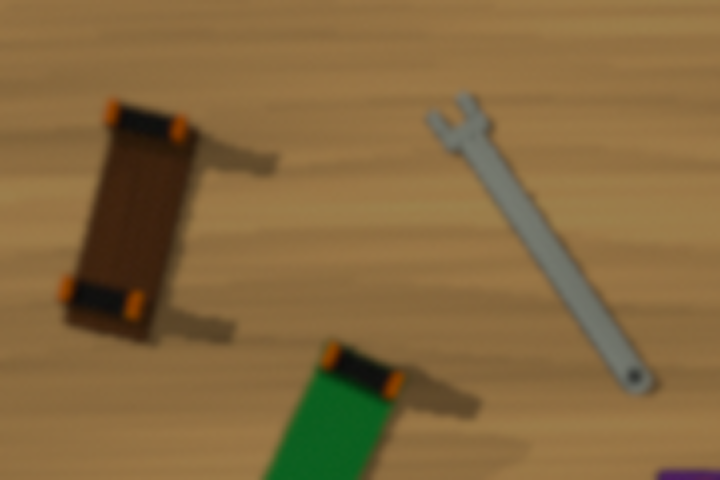

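The crop shows the small brown stand, with lips near (278,138), (295,142), (267,182) and (283,186) in the full image. The wrench's jaw is at (365,142) and its hole end at (408,204). I'll start moving towards the wrench.

Emit:
send_rows:
  commands: "85 -0.83 -0.98 0 0;85 -0.83 -0.98 0 0;85 -0.83 -0.98 0 0;85 -0.83 -0.98 0 0;85 -0.83 -0.98 0 0;85 -0.83 -0.98 0 0;85 -0.83 -0.98 0 0;85 -0.83 -0.98 0 0;85 -0.83 -0.98 0 0;85 -0.83 -0.98 0 0;85 -0.83 -0.98 0 0;85 -0.83 -0.98 0 0;85 -0.83 -0.98 0 0;85 -0.83 -0.98 0 0;85 -0.83 -0.98 0 0;85 -0.83 -0.98 0 0;85 -0.83 -0.98 0 0;85 -0.83 -0.98 0 0;85 -0.83 -0.98 0 0;85 -0.83 -0.98 0 0"

```text
t: 1.77
tcp_pos: [0.3815, 0.1368, 0.2392]
tool_rot: [0.132, 0.991, -0.0, -0.0]
force: [0.4, 0.1, 0.3]
finger_gap: 0.991
gripper_force: 0.0
```

Emit:
send_rows:
  commands: "85 -0.83 -0.98 0 0;85 -0.83 -0.98 0 0;85 -0.83 -0.98 0 0;85 -0.83 -0.98 0 0;85 -0.83 -0.98 0 0;85 -0.83 -0.98 0 0;85 -0.83 -0.98 0 0;85 -0.83 -0.98 0 0;85 -0.83 -0.98 0 0;85 -0.83 -0.98 0 0;85 -0.83 -0.98 0 0;85 -0.83 -0.98 0 0"

```text
t: 2.77
tcp_pos: [0.5121, -0.1423, 0.2389]
tool_rot: [0.132, 0.991, 0.0, -0.0]
force: [0.5, 0.0, -0.3]
finger_gap: 0.989
gripper_force: 0.0
```

Emit:
send_rows:
  commands: "85 0 0 0 -0.97;85 0 0 0 -0.97;85 0 0 0 -0.97;85 0 0 0 -0.97;85 0 0 0 -0.97;85 0 0 0 -0.97;85 0 0 0 -0.97;85 0 0 0 -0.97;85 0 0 0 -0.97;85 0 0 0 -0.97;85 0 0 0 -0.97;85 0 0 0 -0.97;85 0 0 0 0;85 0 0 0 0"

```text
t: 3.93
tcp_pos: [0.5118, -0.141, 0.239]
tool_rot: [-0.27, 0.963, 0.0, -0.0]
force: [0.4, 0.3, -0.4]
finger_gap: 0.997
gripper_force: 0.0
```

```bash
cat >> h.py <<'E'
def lips(s,box,z=.09):
    """lip centroids inside box"""
    hsv=cv2.cvtColor(s['pixels'],cv2.COLOR_RGB2HSV); o=cv2.inRange(hsv,(3,170,80),(16,255,255)); w=o*0
    x0,y0,x1,y1=box; w[y0:y1,x0:x1]=o[y0:y1,x0:x1]
    n,l,st,c=cv2.connectedComponentsWithStats(w)
    return [(c[i].round(1),st[i,4],plane(s,[c[i]],z)[0].round(4)) for i in range(1,n) if st[i,4]>3]
def go(target,yaw):
    """remaining move in row units; yaw = world angle of tool y, deg"""
    r=readout.sense(); R=Rotation.from_quat(r['tool_rot']).as_matrix()
    d=R.T@(np.array(target)-r['tcp_pos'])/.02
    y=np.degrees(np.arctan2(R[1,1],R[0,1])); s=-((yaw-y+90)%180-90)/4
    print('t',round(r['t'],2),'tcp',r['tcp_pos'].round(4),'yaw',y.round(2),'units',d.round(2),'spin',s.round(2),'q6',r['q'][5].round(2),'gap',r['finger_gap'],'F',r['force'].round(1))
E
python3 - <<'E'
from h import *
go([.5123,-.1439,.239],121.2)
s=snap('wrist','w1'); print(s['eye'],s['rotation'])
s=snap('top','top2')
for l in lips(s,(255,125,320,205)): print(l)
E
```

```text
t 3.93 tcp [ 0.5118 -0.141   0.239 ] yaw 121.29 units [ 0.06 -0.13  0.  ] spin 0.02 q6 -2.6 gap 0.9973077016960525 F [ 0.4  0.3 -0.4]
[ 0.44195173 -0.18231986  0.37309827] [0.48397745 0.86045567 0.13944287 0.07705549]
(array([277.6, 137.7]), np.int32(25), array([0.6118, 0.1897, 0.09  ]))
(array([294.4, 141.8]), np.int32(31), array([0.5977, 0.1388, 0.09  ]))
(array([266.9, 180.4]), np.int32(34), array([0.4816, 0.2233, 0.09  ]))
(array([283.6, 183.4]), np.int32(16), array([0.4713, 0.1733, 0.09  ]))
```

View pics/w1.png

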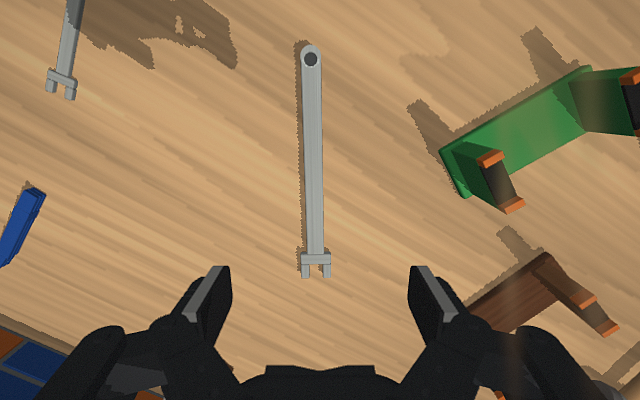

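The wrist view shows the wrench in line with the fingers, from its hole end at (311,45) to its jaw end at (316,278). I'll refine its pose from this view.

```bash
python3 - <<'E'
from h import *
s=load('w1');hsv=cv2.cvtColor(s['pixels'],cv2.COLOR_RGB2HSV)
m=cv2.inRange(hsv,(0,0,90),(180,50,255)); w=m*0; w[38:285,290:340]=m[38:285,290:340]
n,l,st,c=cv2.connectedComponentsWithStats(w); i=1+st[1:,4].argmax(); print(st[i],c[i])
p=np.argwhere(l==i)[:,::-1]; P=plane(s,p,.013)[:,:2].astype(np.float32)
r=cv2.minAreaRect(P);print(r)
# handle only: centreline fit
h=p[(p[:,1]>75)&(p[:,1]<240)];C=np.array([[h[h[:,1]==v,0].mean(),v] for v in range(76,240)])
Q=plane(s,C,.014)[:,:2];d=np.linalg.svd(Q-Q.mean(0))[2][0];a=np.degrees(np.arctan2(d[1],d[0]))%180;d=np.array([np.cos(np.radians(a)),np.sin(np.radians(a))])
t=(P-Q.mean(0))@d; mid=Q.mean(0)+d*(t.min()+t.max())/2; print('angle',a,'len',np.ptp(t),'mid',mid)
go([*mid,.02],a+90)
L=np.array([x[2] for x in lips(load('top2'),(255,125,320,205),.09)])[:,:2]
print('stand centre',L.mean(0)); A,B=(L[0]+L[1])/2,(L[2]+L[3])/2;v=A-B;print(np.linalg.norm(v),np.degrees(np.arctan2(v[1],v[0])))
E
```

```text
[ 300   44   31  234 4279] [312.8261276  163.92171068]
((0.5128099322319031, -0.1465439796447754), (0.2774070203304291, 0.038806021213531494), 31.924354553222656)
angle 32.313530859160494 len 0.2775401265815531 mid [ 0.51317208 -0.14701736]
t 4.03 tcp [ 0.5119 -0.1411  0.2392] yaw 121.31 units [ 0.1  -0.29 10.96] spin -0.25 q6 -2.6 gap 0.9973045676525193 F [0.2 0.2 0.7]
stand centre [0.5406   0.181275]
0.13274144981881134 -14.863297319028407
```

Emit:
send_rows:
  commands: "85 0.1 -0.29 0.5 -0.25;85 0 0 1 0;85 0 0 1 0;85 0 0 1 0;85 0 0 1 0;85 0 0 1 0;85 0 0 1 0;85 0 0 1 0;85 0 0 1 0;85 0 0 1 0;85 0 0 1 0;85 0 0 0.5 0;85 0 0 0.25 0;85 0 0 0.1 0;85 0 0 0 0;85 0 0 0 0"
  grip_force: 60

```text
t: 5.37
tcp_pos: [0.514, -0.1474, 0.0131]
tool_rot: [-0.279, 0.96, -0.001, 0.001]
force: [-0.7, -0.6, 0.8]
finger_gap: 0.995
gripper_force: 0.0
```

```bash
python3 -c "
from h import *
go([.5132,-.147,.012],122.3)"
```

```text
t 5.37 tcp [ 0.514  -0.1474  0.0131] yaw 122.38 units [0.02 0.04 0.06] spin 0.02 q6 -2.62 gap 0.9946181687919078 F [-0.7 -0.6  0.8]
```

Emit:
send_rows:
  commands: "60 0 0 0 0;40 0 0 0 0;30 0 0 0 0;10 0 0 0 0;10 0 0 0 0;10 0 0 0 0;10 0 0 0 0;10 0 0 0 0;10 0 0 0 0;10 0 0 0 0"
  grip_force: 70

```text
t: 6.2
tcp_pos: [0.5138, -0.1474, 0.013]
tool_rot: [-0.279, 0.96, -0.0, 0.0]
force: [-0.7, -0.7, 5.8]
finger_gap: 0.228
gripper_force: 69.8
```

Emit:
send_rows:
  commands: "10 0 0 -0.3 0;10 0 0 -0.6 0;10 0 0 -1 0;10 0 0 -1 0;10 0 0 -1 0;10 0 0 -1 0;10 0 0 -1 0;10 0 0 -1 0;10 0 0 -1 0;10 0 0 -1 0;10 0 0 -0.6 0;10 0 0 -0.3 0;10 0 0 0 0"

```text
t: 7.28
tcp_pos: [0.5136, -0.1472, 0.2098]
tool_rot: [-0.279, 0.96, -0.001, 0.001]
force: [-0.6, 0.0, -3.4]
finger_gap: 0.234
gripper_force: 69.0
```

```bash
python3 - <<'E'
from h import *
s=snap('side','side3'); snap('wrist','w3')
go([.5406,.1813,.2],75.1)
a=s['pixels'][130:330,240:440,::-1]; b=load('w3')['pixels'][:,:,::-1]
cv2.imwrite('pics/c3.png',np.hstack([cv2.resize(a,(400,400)),cv2.resize(b[:, 120:520],(400,400))]))
E
```

```text
t 7.38 tcp [ 0.5126 -0.1467  0.2079] yaw 122.39 units [-9.97 13.1   0.4 ] spin 11.82 q6 -2.62 gap 0.2326624131782976 F [-0.4 -0.  -3. ]
```

View pics/c3.png

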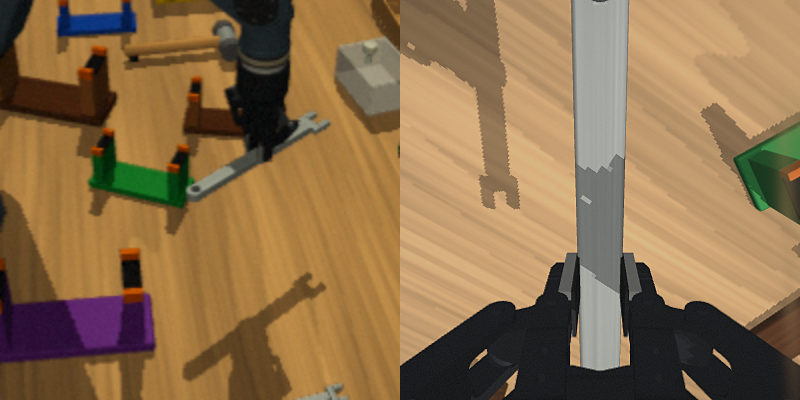

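The wrench is held level at its middle and clears everything around it. Next I'll carry it above the stand and turn it.

Emit:
send_rows:
  commands: "10 -0.3 0.4 0 0;10 -0.67 0.88 0 0;10 -0.67 0.88 0 0;10 -0.67 0.88 0 0;10 -0.67 0.88 0 0;10 -0.67 0.88 0 0;10 -0.67 0.88 0 0;10 -0.67 0.88 0 0;10 -0.67 0.88 0 0;10 -0.67 0.88 0 0;10 -0.67 0.88 0 0;10 -0.67 0.88 0 0;10 -0.67 0.88 0 0;10 -0.67 0.88 0 0;10 -0.67 0.88 0 0;10 -0.3 0.4 0 0"

```text
t: 8.72
tcp_pos: [0.5401, 0.1844, 0.2069]
tool_rot: [-0.28, 0.96, 0.001, -0.001]
force: [0.7, -1.2, -4.4]
finger_gap: 0.231
gripper_force: 69.0
```

Emit:
send_rows:
  commands: "10 0 0 0 0.4;10 0 0 0 0.95;10 0 0 0 0.95;10 0 0 0 0.95;10 0 0 0 0.95;10 0 0 0 0.95;10 0 0 0 0.95;10 0 0 0 0.95;10 0 0 0 0.95;10 0 0 0 0.95;10 0 0 0 0.95;10 0 0 0 0.95;10 0 0 0 0.95;10 0 0 0 0;10 0 0 0 0"

```text
t: 9.97
tcp_pos: [0.5406, 0.1812, 0.2074]
tool_rot: [0.128, 0.992, -0.0, -0.001]
force: [0.0, 0.3, -5.1]
finger_gap: 0.233
gripper_force: 69.0
```

```bash
python3 - <<'E'
from h import *
s=snap('wrist','w4')
go([.5406,.1813,.2],75.1)
for l in lips(s,(0,0,640,400)): print(l)
E
```

```text
t 10.02 tcp [0.5408 0.1813 0.2076] yaw 75.28 units [ 0.01 -0.    0.38] spin 0.04 q6 -1.19 gap 0.23091435198354393 F [-0.3 -0.4 -3.7]
(array([ 30. , 100.9]), np.int32(519), array([ 0.4009, -0.0144,  0.09  ]))
(array([ 98.9, 114.9]), np.int32(532), array([0.4247, 0.0334, 0.09  ]))
(array([285.9, 116.9]), np.int32(294), array([0.464, 0.175, 0.09 ]))
(array([353.5, 117.4]), np.int32(281), array([0.4777, 0.2259, 0.09  ]))
```

View pics/w4.png

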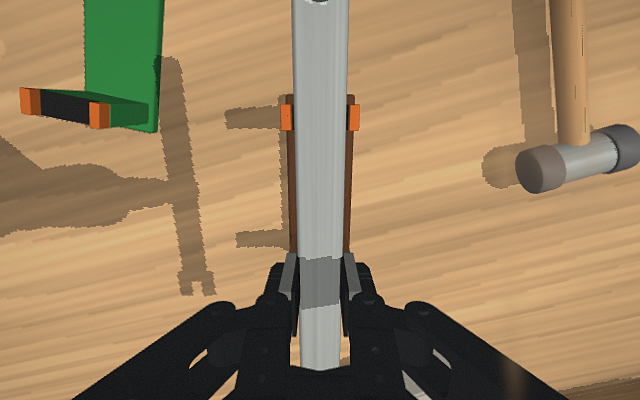

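The near post's lips are at (286,117) and (353,117), symmetric about the wrench at column 320, and the angle agrees with the top view. Lateral alignment is good, so I'll lower with a small shift along x.

Emit:
send_rows:
  commands: "10 0.08 0 0.4 0;10 0 0 0.8 0;10 0 0 0.8 0;10 0 0 0.8 0;10 0 0 0.8 0;10 0 0 0.6 0;10 0 0 0.4 0;10 0 0 0.3 0;10 0 0 0.2 0;10 0 0 0 0;10 0 0 0 0"

```text
t: 10.93
tcp_pos: [0.5401, 0.1818, 0.1065]
tool_rot: [0.129, 0.992, 0.0, 0.0]
force: [-0.9, -0.7, -3.9]
finger_gap: 0.234
gripper_force: 69.0
```

```bash
python3 - <<'E'
from h import *
go([.5393,.182,.093],75.0)
s=snap('side','side5');a=s['pixels'][120:240,290:450,::-1];b=snap('wrist','w5')['pixels'][60:300,200:440,::-1]
cv2.imwrite('pics/c5.png',np.hstack([cv2.resize(a,(533,400),interpolation=cv2.INTER_CUBIC),cv2.resize(b,(260,400))]))
E
```

```text
t 10.93 tcp [0.5401 0.1818 0.1065] yaw 75.2 units [ 0.04 -0.    0.68] spin 0.05 q6 -1.18 gap 0.23385602595087182 F [-0.9 -0.7 -3.9]
```

View pics/c5.png

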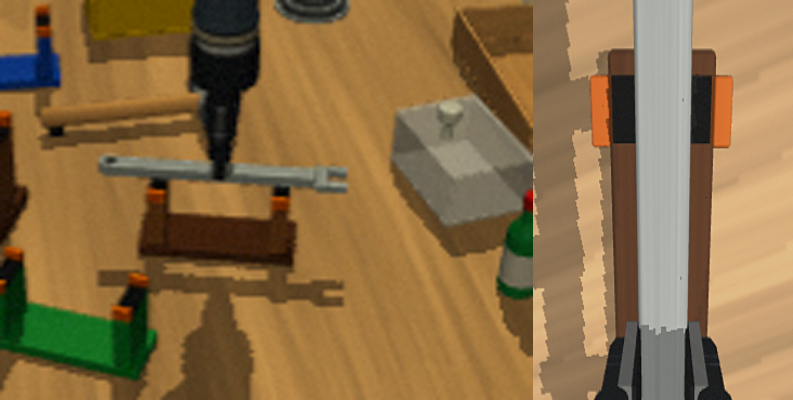

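The wrench sits above both posts, centred between the lips. I'll set it down gently and watch the force.

Emit:
send_rows:
  commands: "10 0 0 0.2 0;10 0 0 0.15 0;10 0 0 0.1 0;10 0 0 0.1 0;10 0 0 0 0;10 0 0 0 0"

```text
t: 11.53
tcp_pos: [0.5397, 0.1817, 0.0951]
tool_rot: [0.129, 0.992, -0.0, -0.0]
force: [-0.3, -0.2, -4.3]
finger_gap: 0.232
gripper_force: 69.0
```

Emit:
send_rows:
  commands: "10 0 0 0.05 0;10 0 0 0.05 0;10 0 0 0 0;10 0 0 0 0"

```text
t: 11.87
tcp_pos: [0.5398, 0.1818, 0.0933]
tool_rot: [0.129, 0.992, 0.0, -0.0]
force: [0.1, -0.4, -4.0]
finger_gap: 0.234
gripper_force: 69.0
```

Emit:
send_rows:
  commands: "10 0 0 0.04 0;10 0 0 0 0;10 0 0 0 0"

```text
t: 12.12
tcp_pos: [0.5399, 0.1818, 0.093]
tool_rot: [0.129, 0.992, 0.0, 0.0]
force: [-0.8, 0.2, 1.8]
finger_gap: 0.228
gripper_force: 69.6
```

Emit:
send_rows:
  commands: "10 0 0 0.03 0;10 0 0 0 0;10 0 0 0 0"

```text
t: 12.37
tcp_pos: [0.5399, 0.1818, 0.093]
tool_rot: [0.129, 0.992, 0.0, 0.0]
force: [-3.3, -1.5, 5.4]
finger_gap: 0.232
gripper_force: 70.2
```

It's seated: the vertical force went from −4 to +5 N. I'll open gently and retreat.

Emit:
send_rows:
  commands: "22 0 0 0 0;25 0 0 0 0;30 0 0 0 0;40 0 0 0 0;50 0 0 0 0;60 0 0 0 0;60 0 0 0 0;60 0 0 -0.2 0;60 0 0 -0.5 0;60 0 0 -1 0;60 0 0 -1 0;60 0 0 -1 0;60 0 0 -1 0;60 0 0 -1 0;60 0 0 -1 0;60 0 0 -0.5 0;60 0 0 0 0"

```text
t: 13.78
tcp_pos: [0.5415, 0.182, 0.2392]
tool_rot: [0.129, 0.992, 0.001, 0.003]
force: [0.3, -0.4, -0.5]
finger_gap: 0.702
gripper_force: 0.0
```

```bash
python3 - <<'E'
from h import *
go([.5393,.182,.093],75.0)
s=snap('side','side6');a=s['pixels'][120:240,290:450,::-1];b=snap('wrist','w6')['pixels'][:,:,::-1]
cv2.imwrite('pics/c6.png',np.hstack([cv2.resize(a,(450,338),interpolation=cv2.INTER_CUBIC),cv2.resize(b[:, 160:480],(338,338))]))
E
```

```text
t 13.78 tcp [0.5415 0.182  0.2392] yaw 75.2 units [ 0.15 -0.05  7.31] spin 0.05 q6 -1.18 gap 0.7024847318477143 F [ 0.3 -0.4 -0.5]
```

View pics/c6.png

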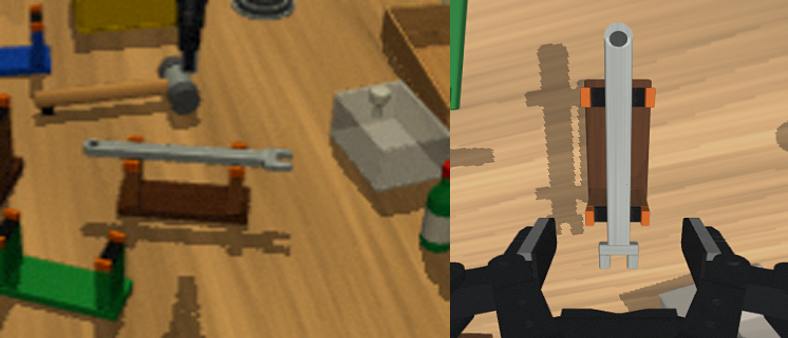

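The wrench lies on both posts, between the lips and centred along its length, and the gripper is clear. Handing in.

```bash
python3 -c "
from station import sign_off
print(sign_off())"
```

```text
the job is handed in; nothing more can be done
None
```

The pedal wrench is back on the small brown stand, level across both posts, between the lips and roughly centred; it was set down gently and released, the spanner was left alone, and I handed in at about 14 s (no verdict was shown).

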